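# Feel round the freshly inlaid rosette

### The arm

A 6-joint arm with a two-finger parallel gripper is mounted at the origin on the work surface. World frame = base frame: x ahead of the robot, y to its left, z up, the work surface at z = 0. Lengths are in mm, angles in rad, forces in N, time in s.
With the tool pointing down it reaches from about 350 to 775 mm from the base axis. Payload 7.3 kg.
Tool frame: the origin (TCP) lies at the very end of the fingers, on their centre line; the grasp point (between the pads) lies 19 mm behind it; x points along the fingers, y is the direction in which the jaws open and shut, and the axes are right-handed (so a half turn about x gives the same grasp; the last joint's range is limited). The gripper opens to 92 mm and grips with 3 to 60 N. Pads are 19 mm wide; open, the fingers measure 130 mm over their backs; the gripper's body (75 mm by 190 mm) begins 47 mm behind the grasp point.
Start: joints at [1.173, 0.342, 1.524, -0, 1.275, -0.146], TCP at [130.786, 508.468, 226.741] pointing down, gripper open.
Joint ranges: [-2.53, 2.53], [-0.77, 2.02], [0.04, 2.7], [-1, 4.14], [0.28, 2.66], [-3.11, 3.11]. Speed limits (rad/s): [2.57, 2.57, 3.14, 3.14, 3.14, 3.14].

### API

Orientations are given as [roll, pitch, yaw] about the fixed x, y, z axes, in that order (R = Rz(yaw) Ry(pitch) Rx(roll)).
In Python, from plant import sensors, capture, bot gives the robot as it stands.
- The arm moves only by the shell command python3 -m crank 'ROWS' [OPENING]. ROWS is JSON, a list of rows, each an object of numbers: "dx", "dy", "dz": the shift along the tool's x, y, z in cm; "spin": the turn about the tool's x in rad. A call has 1 to 20 rows; each row is the pose to reach, as a shift and turn from the pose commanded when the call began, along the tool's axes at that moment; what a row does not reach only later rows make up. A row lasts 1/12 s, in which the tool goes at most 41.7 mm and 7.16 degrees, less where a joint would pass 70% of its speed; a pose out of reach is approached as far as the arm can. A call with a gripper value outside its range is refused whole. OPENING is the opening in per cent of the stroke, from 0 (shut) to 100 (fully open), set as the call begins (- or left out, the last holds). The fingers move at their own pace and stop on an object; the grip force is fixed at half the most. Time passes only in rows, so rows that repeat a pose let the fingers close. It gives the time, the measured TCP pose, the force and the opening at its end, in the units of the state.
- sensors.get_obs(): the state, without advancing time (a new reading comes with each control period).
- capture(name): name is "scene" or "side" or "wrist"; returns a dict with "frame" (400x640x3 uint8, blue, green, red), "vfov" (degrees; the focal length in pixels is half the picture's height over the tangent of half this angle, whatever the lens; pixels are square), "cx", "cy" (the principal point, pixels), "k1" (the pictures are not rectified: a ray, as slopes to the right and down, at radius r is drawn at 1 + k1 r^2 times it, then the intrinsics apply), "view" (4x4, takes a point from world to camera coordinates); the wrist camera has in their place "mount" (4x4, takes a point from camera to tool coordinates, whose origin is the TCP and whose axes are the tool frame's). Camera axes: x right, y down, z forward; pixel columns grow to the right and rows downward; lengths in mm; the calibration is good to about 2 mm. A picture is of the moment at which its call begins: read the wrist's pose just before it. There is no depth.
- bot.close_job(): hands the job in, once; it reports no verdict.
The state is a dict: "time": time; "joint_positions": joint angles; "dq": joint speeds; "tau": joint torques, N m; "tool_pos": TCP position; "tcp_rot": TCP orientation; "contact_force": force on the tool from outside, world axes, zero at the start; "moment": the same for the moment, N m; "grip_width": finger opening in mm.
Only numpy, scipy, OpenCV 4.12 (cv2) and the standard library are available. Lean on these libraries where they do the work, as an engineer would, in place of code of your own. Each camera call takes 0.05 s, during which the arm holds its last target.

### The job

The tiled rosette of the guitar top has just been glued in: check by touch that every tile has bedded down before it is scraped level. Run the fingertips lightly round the whole ring, clockwise as seen from above, from its end at one side of the gap all the way to its end at the other side, touching every tile in turn and never pressing hard, then lift the hand clear. Leave the loose spare tile, the glue bottle and everything else lying where it is.

Things in the scene. Friction and masses are not known exactly. Their poses are not given: they have to be found in the camera images.
- soundboard: pale spruce guitar top 373 x 276 x 4 mm on a foam pad. Origin at the ring's centre on its underside, 28 mm above the bench (its face: 32); +y to the narrow neck end, z up. A 6 mm steel pin stands 12 mm proud at the ring's centre; dowels at its edge, 4 mm proud. The foam gives: 1 to 3 N hardly sink it, then about 1 mm per further N, at most 9 mm, straight down, and it springs back.
- ring_centre (a point): centre of the ring of tiles, level with their tops (34 mm above the bench, 2 mm above the soundboard's face). Axes as the soundboard. Ring: inner radius 48, outer 62 mm. Ten tiles of 31 degrees fill 310 degrees; the 50 degree gap is centred on +y. From above they run clockwise from tile_1, beside the gap on the +x side, to tile_10 on the gap's other side.
- tile_1: first tile, beside the gap, number 1 of 10 clockwise: wooden wedge (dark and mid-brown woods alternate), 14 mm radially, about 30 mm along the ring, glued in. Origin at the middle of its top face, x away from the ring's centre, z up.
- tile_2: tile, number 2 of 10 clockwise: wooden wedge (dark and mid-brown woods alternate), 14 mm radially, about 30 mm along the ring, glued in. Origin at the middle of its top face, x away from the ring's centre, z up.
- tile_3: tile, number 3 of 10 clockwise: wooden wedge (dark and mid-brown woods alternate), 14 mm radially, about 30 mm along the ring, glued in. Origin at the middle of its top face, x away from the ring's centre, z up.
- tile_4: tile, number 4 of 10 clockwise: wooden wedge (dark and mid-brown woods alternate), 14 mm radially, about 30 mm along the ring, glued in. Origin at the middle of its top face, x away from the ring's centre, z up.
- tile_5: tile, number 5 of 10 clockwise: wooden wedge (dark and mid-brown woods alternate), 14 mm radially, about 30 mm along the ring, glued in. Origin at the middle of its top face, x away from the ring's centre, z up.
- tile_6: tile, number 6 of 10 clockwise: wooden wedge (dark and mid-brown woods alternate), 14 mm radially, about 30 mm along the ring, glued in. Origin at the middle of its top face, x away from the ring's centre, z up.
- tile_7: tile, number 7 of 10 clockwise: wooden wedge (dark and mid-brown woods alternate), 14 mm radially, about 30 mm along the ring, glued in. Origin at the middle of its top face, x away from the ring's centre, z up.
- tile_8: tile, number 8 of 10 clockwise: wooden wedge (dark and mid-brown woods alternate), 14 mm radially, about 30 mm along the ring, glued in. Origin at the middle of its top face, x away from the ring's centre, z up.
- tile_9: tile, number 9 of 10 clockwise: wooden wedge (dark and mid-brown woods alternate), 14 mm radially, about 30 mm along the ring, glued in. Origin at the middle of its top face, x away from the ring's centre, z up.
- tile_10: last tile, beside the gap, number 10 of 10 clockwise: wooden wedge (dark and mid-brown woods alternate), 14 mm radially, about 30 mm along the ring, glued in. Origin at the middle of its top face, x away from the ring's centre, z up.
- glue_bottle: white squeeze bottle of glue, 42 mm across, 115 mm tall, standing on the wide end of the soundboard; origin under its centre
- sanding_block: cork sanding block 55 x 100 x 28 mm lying on the wide end of the soundboard; origin under its centre
- spare_tile: a loose spare tile, 26 x 12 x 4 mm, of dark wood, lying inside the ring beside the pin; origin under its centre
- spring_clamp_1: black spring clamp lying on the bench, about 120 x 60 x 24 mm; origin under its pivot
- spring_clamp_2: black spring clamp lying on the bench, about 120 x 60 x 24 mm; origin under its pivot
- cam_clamp: wooden cam clamp lying on the bench, two wooden jaws on a steel bar, about 140 x 200 x 25 mm; origin under its middle
- block_plane: steel block plane standing on the bench, 155 x 46 mm, about 50 mm tall; origin under its middle

How it is judged (in metres and radians):
On the way, in this order (a step that is already met when the one before it is completed fails the run):
1. a fingertip touches the first tile, just clockwise of the gap (contact force between the fingers and tile_1 above 0.3 N), for 0.05 s.
2. the fingertip has gone on from tile 1 to tile 2 (contact force between the fingers and tile_2 above 0.3 N and contact force between the fingers and tile_1 below 0.05 N), for 0.05 s.
3. the fingertip has gone on from tile 2 to tile 3 (contact force between the fingers and tile_3 above 0.3 N and contact force between the fingers and tile_2 below 0.05 N), for 0.05 s.
4. the fingertip has gone on from tile 3 to tile 4 (contact force between the fingers and tile_4 above 0.3 N and contact force between the fingers and tile_3 below 0.05 N), for 0.05 s.
5. the fingertip has gone on from tile 4 to tile 5 (contact force between the fingers and tile_5 above 0.3 N and contact force between the fingers and tile_4 below 0.05 N), for 0.05 s.
6. the fingertip has gone on from tile 5 to tile 6 (contact force between the fingers and tile_6 above 0.3 N and contact force between the fingers and tile_5 below 0.05 N), for 0.05 s.
7. the fingertip has gone on from tile 6 to tile 7 (contact force between the fingers and tile_7 above 0.3 N and contact force between the fingers and tile_6 below 0.05 N), for 0.05 s.
8. the fingertip has gone on from tile 7 to tile 8 (contact force between the fingers and tile_8 above 0.3 N and contact force between the fingers and tile_7 below 0.05 N), for 0.05 s.
9. the fingertip has gone on from tile 8 to tile 9 (contact force between the fingers and tile_9 above 0.3 N and contact force between the fingers and tile_8 below 0.05 N), for 0.05 s.
10. the fingertip has gone on from tile 9 to tile 10 (contact force between the fingers and tile_10 above 0.3 N and contact force between the fingers and tile_9 below 0.05 N), for 0.05 s.
At the end, for the whole second after the job is handed in: All ten tiles have been touched in clockwise order (each with more than 0.3 N, and each tile left before the next one counts); the hand is off the soundboard, which has sprung back to within 2 mm of its place and is still; every loose thing is within 20 mm of where it was (distance of soundboard from where it was at the start of the episode below 0.002 m and linear speed of soundboard below 0.01 m/s and contact force between the fingers and soundboard below 0.05 N and distance of each of glue_bottle, sanding_block, spare_tile, spring_clamp_1, spring_clamp_2, cam_clamp, block_plane from where it was at the start of the episode below 0.02 m).
It fails at once if the fingers or arm press the soundboard or a tile with more than 15 N (contact force between any of the fingers, the arm and soundboard above 15 N).
It fails at once if a loose thing is lifted, carried or pushed more than 20 mm from its place (distance of any of glue_bottle, sanding_block, spare_tile, spring_clamp_1, spring_clamp_2, cam_clamp, block_plane from where it was at the start of the episode above 0.02 m).
It also fails if it takes over 61 s, if anything falls off the work surface, if the arm or the gripper's body presses on something with over 40 N, if the wrist force passes 120 N, or if a joint passes its speed limit or range.

## Working session

There is one attempt and no reset: what is moved stays moved. The work goes in short steps, Python scripts to look and compute and a shell command to move; the robot and the scene stay as the last step left them, time stands still between calls to the robot, and variables do not carry over. Pictures are saved under pics/ and viewed, and the job is handed in when it is done.

```bash
ls; mkdir -p pics
python3 - <<'E'
from plant import sensors, capture, bot
import cv2,numpy as np
print(sensors.get_obs())
for n in ["scene","side","wrist"]:
    c=capture(n); cv2.imwrite(f"pics/{n}0.png",c["frame"])
    print({k:v for k,v in c.items() if k!="frame"})
E
```

```text
pics
{'time': 0.0, 'joint_positions': array([ 1.17299473e+00,  3.42735800e-01,  1.52504209e+00, -2.24142599e-05,
        1.27537719e+00, -1.46001435e-01]), 'dq': array([ 2.71986447e-04,  2.27630201e-04,  3.31544440e-03, -9.35217382e-04,
        2.82391023e-05,  5.50821126e-04]), 'tau': array([-7.94075095e-05, -4.31246352e+01, -2.44219726e+01,  7.17528211e-02,
        5.58433961e-02, -8.03952071e-05]), 'tool_pos': array([130.62650478, 508.06269427, 226.02941896]), 'tcp_rot': array([-1.70308085,  1.56923375, -1.95487447]), 'contact_force': array([-1.50289473, -0.84126347,  0.11335352]), 'moment': array([0.00460956, 0.04274441, 0.011236  ]), 'grip_width': 92.05722028098857}
{'vfov': 55.125145407211804, 'cx': 318.000029271441, 'cy': 200.6760640521227, 'k1': -0.08655100266790622, 'view': array([[ 9.61608110e-02,  9.95331126e-01, -8.30953710e-03,
        -1.76945101e+01],
       [ 8.46596165e-01, -8.61759951e-02, -5.25212939e-01,
        -4.23004206e+02],
       [-5.23476868e-01,  4.34700799e-02, -8.50930268e-01,
         1.44408821e+03],
       [ 0.00000000e+00,  0.00000000e+00,  0.000000
[... 252 characters left out ...]
3829e-01, -5.61354512e-01, -7.73118486e-01,
         1.79885009e+02],
       [ 3.60368369e-01,  6.83993388e-01, -6.34261527e-01,
         1.12985444e+03],
       [ 0.00000000e+00,  0.00000000e+00,  0.00000000e+00,
         1.00000000e+00]])}
{'vfov': 65.58776604673918, 'cx': 319.25937381311644, 'cy': 195.75570950923463, 'k1': -0.05699297761455173, 'mount': array([[-8.06009220e-04, -2.60515977e-01,  9.65469200e-01,
        -1.57384274e+02],
       [ 9.99999669e-01, -1.02256627e-04,  8.07244258e-04,
         1.68487049e+00],
       [-1.11574403e-04,  9.65469531e-01,  2.60515974e-01,
        -6.97864909e+01],
       [ 0.00000000e+00,  0.00000000e+00,  0.00000000e+00,
         1.00000000e+00]])}
```

View pics/scene0.png

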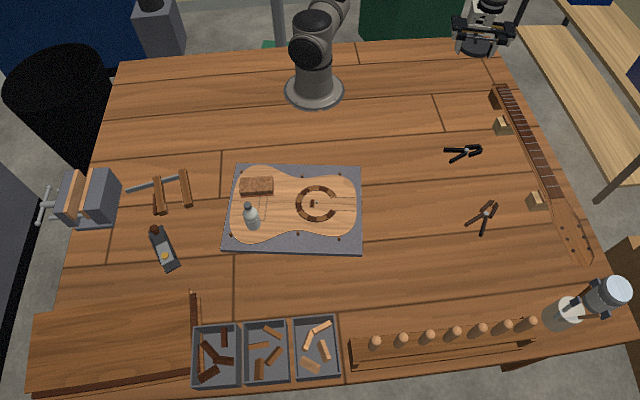

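View pics/side0.png

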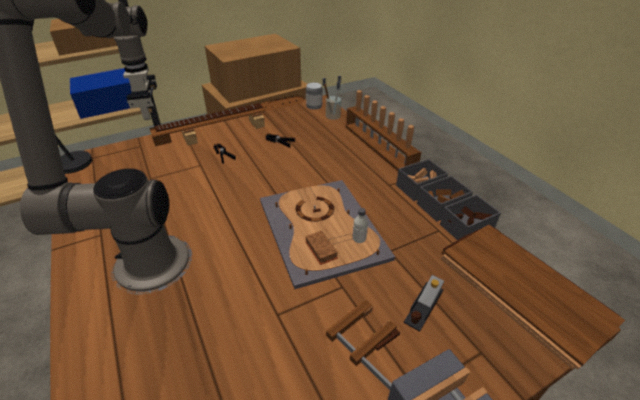

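View pics/wrist0.png

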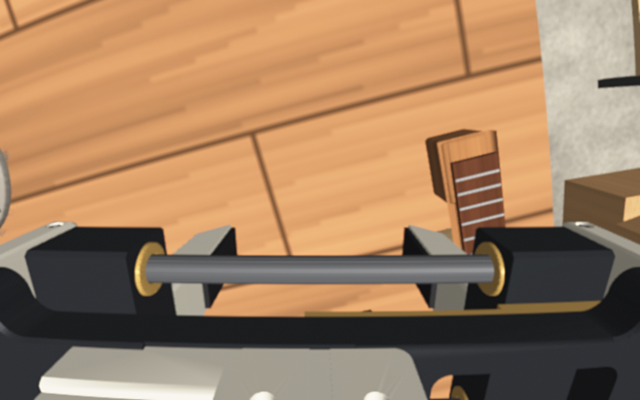

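```bash
cat > h.py <<'E'
import numpy as np,cv2
from plant import sensors,capture
from scipy.spatial.transform import Rotation as R
def K(c):
    f=200/np.tan(np.radians(c["vfov"]/2)); return np.array([[f,0,c["cx"]],[0,f,c["cy"]],[0,0,1]])
def dist(c): return np.array([c["k1"],0,0,0.])
def cam2world(c,obs=None):
    if "view" in c: return np.linalg.inv(c["view"])
    T=np.eye(4); T[:3,:3]=R.from_euler("xyz",obs["tcp_rot"]).as_matrix(); T[:3,3]=obs["tool_pos"]
    return T@c["mount"]
def unproj(c,px,z,obs=None):
    p=cv2.undistortPoints(np.asarray(px,float).reshape(-1,1,2),K(c),dist(c)).reshape(-1,2)
    M=cam2world(c,obs); d=np.c_[p,np.ones(len(p))]@M[:3,:3].T; o=M[:3,3]
    return o+d*((z-o[2])/d[:,2])[:,None]
def proj(c,P,obs=None):
    V=np.linalg.inv(cam2world(c,obs)); r,_=cv2.Rodrigues(V[:3,:3])
    return cv2.projectPoints(np.asarray(P,float).reshape(-1,1,3),r,V[:3,3],K(c),dist(c))[0].reshape(-1,2)
E
python3 - <<'E'
import cv2
a=cv2.imread("pics/scene0.png")[155:260,215:370]; b=cv2.imread("pics/side0.png")[175:285,255:400]
cv2.imwrite("pics/sc1.png",cv2.resize(a,None,fx=5,fy=5,interpolation=cv2.INTER_CUBIC))
cv2.imwrite("pics/sd1.png",cv2.resize(b,None,fx=5,fy=5,interpolation=cv2.INTER_CUBIC))
E
```

```text
(no output)
```

View pics/sc1.png

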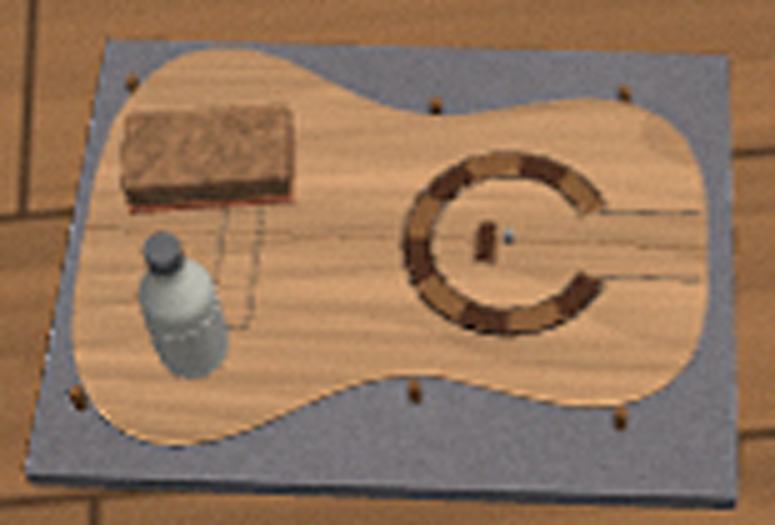

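View pics/sd1.png

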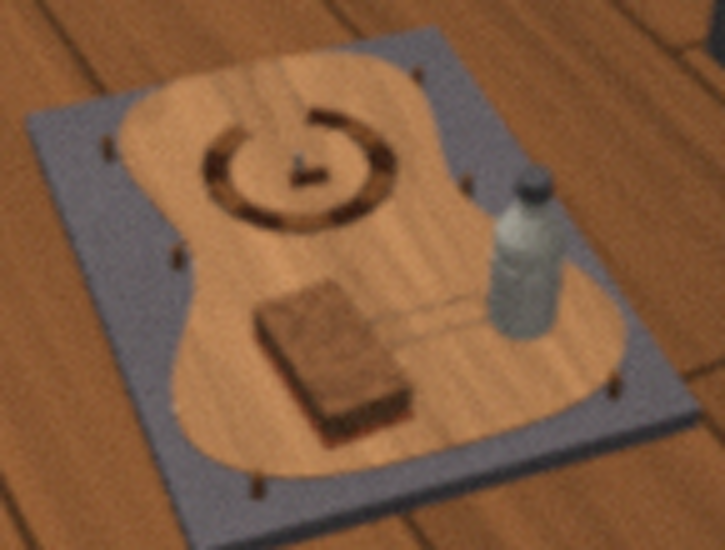

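Run:
```python
from h import *
c=capture("scene"); g=cv2.cvtColor(c["frame"],cv2.COLOR_BGR2GRAY)
# rectify to 0.5mm topdown on z=34
p0=unproj(c,[[316,204]],34)[0]; print(p0)
X,Y=np.meshgrid(np.arange(p0[0]-100,p0[0]+100,.5),np.arange(p0[1]-100,p0[1]+100,.5),indexing='ij')
uv=proj(c,np.c_[X.ravel(),Y.ravel(),0*X.ravel()+34]).reshape(400,400,2).astype(np.float32)
w=cv2.remap(c["frame"],uv,None,cv2.INTER_CUBIC); cv2.imwrite("pics/rect.png",cv2.resize(w,(600,600)))
pin=unproj(c,[[215+509/5,155+242/5]],34); print("pinbase",pin)
```

```text
[528.42966979 -38.95301421  34.        ]
pinbase [[526.59632765 -36.39456668  34.        ]]
```

View pics/rect.png

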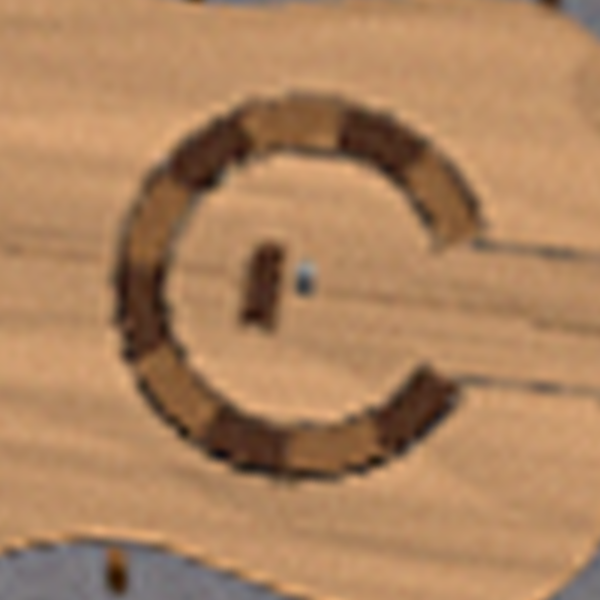

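```bash
python3 - <<'E'
from h import *
o=sensors.get_obs(); M=R.from_euler("xyz",o["tcp_rot"]).as_matrix(); print(M.round(3))
print("psi_y",np.degrees(np.arctan2(M[1,1],M[0,1])), np.degrees(o["joint_positions"][[0,5]]))
print("shift to above ring centre, cm tool:", M.T@(np.array([524-60,-38,226])-o["tool_pos"])/10)
E
python3 -m crank '[{"spin":0.1}]' 0
```

```text
[[-0.     0.249  0.968]
 [-0.001  0.968 -0.249]
 [-1.    -0.001 -0.   ]]
psi_y 75.57325230846517 [67.20841768 -8.36532962]
shift to above ring centre, cm tool: [  0.06389603 -44.59719863  45.89042574]invalid input at $[0]: expected keys dx, dy, dz, spin
```

```bash
python3 -m crank '[{"dx":0,"dy":-1,"dz":1.2,"spin":0},{"dx":0,"dy":-3,"dz":3.6,"spin":0},{"dx":0,"dy":-5.2,"dz":6.2,"spin":0},{"dx":0,"dy":-7.6,"dz":9.1,"spin":0},{"dx":0,"dy":-10,"dz":12,"spin":0},{"dx":0,"dy":-12.4,"dz":14.9,"spin":0},{"dx":0,"dy":-14.9,"dz":17.9,"spin":0},{"dx":0,"dy":-17.4,"dz":20.9,"spin":0},{"dx":0,"dy":-19.9,"dz":23.9,"spin":0},{"dx":0,"dy":-22.4,"dz":26.9,"spin":0},{"dx":0,"dy":-24.9,"dz":29.9,"spin":0},{"dx":0,"dy":-27.4,"dz":32.9,"spin":0},{"dx":0,"dy":-29.9,"dz":35.9,"spin":0},{"dx":0,"dy":-32.4,"dz":38.9,"spin":0},{"dx":0,"dy":-34.9,"dz":41.9,"spin":0},{"dx":0,"dy":-37.4,"dz":44.9,"spin":0},{"dx":0,"dy":-39.6,"dz":47.5,"spin":0},{"dx":0,"dy":-41.4,"dz":49.7,"spin":0},{"dx":0,"dy":-42.6,"dz":51.1,"spin":0},{"dx":0,"dy":-43.1,"dz":51.7,"spin":0}]' 0
python3 - <<'E'
from h import *
o=sensors.get_obs(); c=capture("wrist"); cv2.imwrite("pics/w1.png",c["frame"])
c2=capture("side"); cv2.imwrite("pics/s1.png",c2["frame"]); print(o["time"],o["tool_pos"],o["joint_positions"],o["grip_width"],o["contact_force"])
E
```

```text
time: 1.87
tool_pos: [525.2, -40.1, 226.2]
tcp_rot: [-1.86, 1.57, -2.114]
contact_force: [-0.4, -0.3, 0.2]
grip_width: 0.2
1.8667 [525.17262324 -40.0893327  226.16304348] [-2.21555186e-01  3.45685443e-01  1.52026751e+00 -3.42661658e-04
  1.27574911e+00 -1.53799456e+00] 0.20681658263792552 [-0.36797066 -0.31707879  0.22362878]
```

View pics/w1.png

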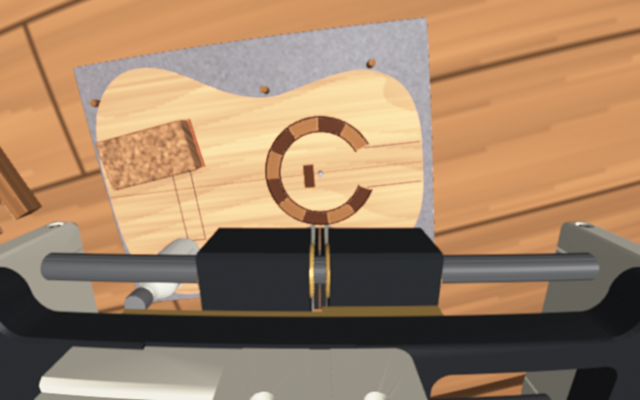

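View pics/s1.png

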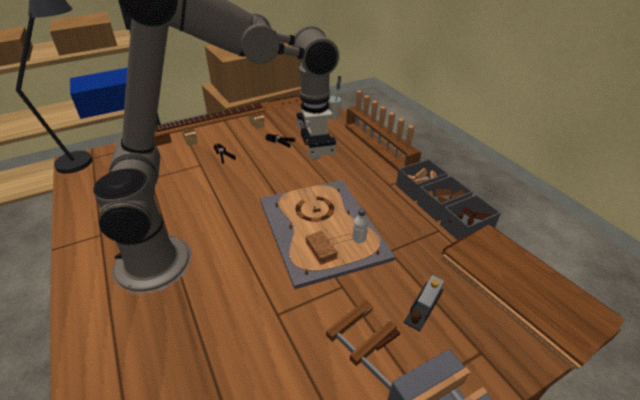

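```bash
cat > ring.py <<'E'
from h import *
from scipy.optimize import least_squares
def fit(c,p0,o=None,tag="r"):
    s=0.25;H=90;n=int(2*H/s)
    xs=p0[0]-H+s*np.arange(n); ys=p0[1]-H+s*np.arange(n)
    X,Y=np.meshgrid(xs,ys,indexing='ij')
    uv=proj(c,np.c_[X.ravel(),Y.ravel(),0*X.ravel()+34],o).reshape(n,n,2).astype(np.float32)
    w=cv2.remap(c["frame"],uv,None,cv2.INTER_LINEAR)
    g=w[...,2].astype(np.float32)  # red channel
    bg=np.median(g); 
    ctr=np.array(p0[:2],float)
    for it in range(3):
        pts=[];rr=np.arange(52,75,.25)
        for a in np.radians(np.arange(0,360,2)):
            P=ctr+np.c_[rr*np.cos(a),rr*np.sin(a)]
            q=proj(c,np.c_[P,0*rr+34],o).astype(np.float32)
            v=cv2.remap(c["frame"],q[None],None,cv2.INTER_LINEAR)[0,:,2].astype(float)
            if v[:20].mean()<0.85*np.median(v[-20:]):
                k=np.argmax(np.convolve(v,[1]*6+[-1]*6,'valid'))+6; pts.append(P[k])
        pts=np.array(pts)
        f=lambda t:np.hypot(pts[:,0]-t[0],pts[:,1]-t[1])-t[2]
        t=least_squares(f,[*ctr,62],loss="soft_l1").x; ctr=t[:2]
    # gap: angular profile at radius 55
    A=np.arange(-180,180,.5); a=np.radians(A); q=proj(c,np.c_[ctr[0]+55*np.cos(a),ctr[1]+55*np.sin(a),0*a+34],o).astype(np.float32)
    v=cv2.remap(c["frame"],q[None],None,cv2.INTER_LINEAR)[0,:,2].astype(float)
    th=(np.percentile(v,98)+np.percentile(v,45))/2
    br=(A>20)&(A<140)&(v>th)
    print(tag,"centre",ctr.round(1),"R",t[2].round(2),len(pts),"gap",A[br].min(),A[br].max(),"mid",(A[br].min()+A[br].max())/2)
    cv2.imwrite(f"pics/{tag}.png",cv2.resize(w,(600,600)))
    return ctr
E
python3 - <<'E'
from ring import *
o=sensors.get_obs(); c=capture("wrist"); s=capture("scene"); d=capture("side")
fit(c,[524,-38],o,"fw"); fit(s,[524,-38],None,"fs"); fit(d,[524,-38],None,"fd")
pc=unproj(s,[[215+190/5,155+365/5]],32); print("bottle approx",pc)
print(unproj(c,[[320.5,173]],44,o))
E
```

```text
fw centre [522.9 -36.6] R 63.48 128 gap 57.5 107.5 mid 82.5
fs centre [524.2 -37.5] R 64.43 157 gap 58.5 106.0 mid 82.25
fd centre [523.5 -39.2] R 64.07 157 gap 58.5 106.5 mid 82.5
bottle approx [[ 589.23821669 -226.664297     32.        ]]
[[520.70835476 -34.0347963   44.        ]]
```

View pics/fw.png

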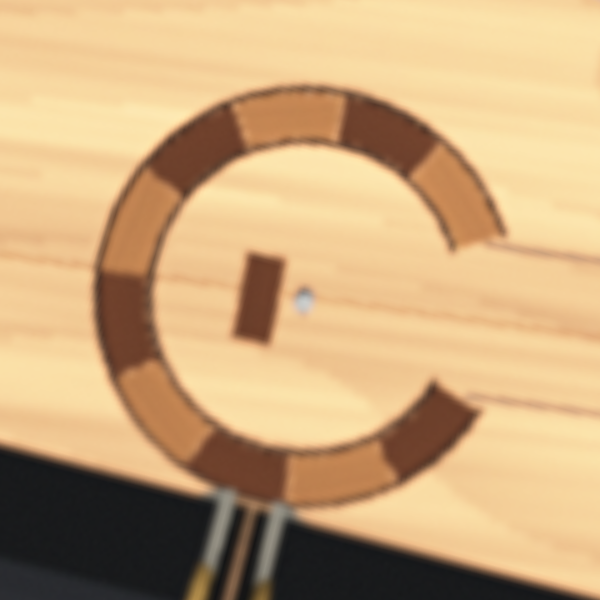

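```bash
python3 -m crank '[{"dx":0.5,"dy":0.4,"dz":0.1,"spin":0.1},{"dx":1.5,"dy":0.9,"dz":0.3,"spin":0.2},{"dx":3,"dy":1.3,"dz":0.5,"spin":0.3},{"dx":4.5,"dy":1.8,"dz":0.7,"spin":0.4},{"dx":6,"dy":2.2,"dz":0.8,"spin":0.5},{"dx":7.5,"dy":2.7,"dz":1,"spin":0.6},{"dx":9,"dy":3.2,"dz":1.2,"spin":0.7},{"dx":10.5,"dy":3.6,"dz":1.3,"spin":0.8},{"dx":12,"dy":4,"dz":1.5,"spin":0.9},{"dx":13.2,"dy":4.4,"dz":1.7,"spin":1.0},{"dx":14.4,"dy":4.8,"dz":1.8,"spin":1.1},{"dx":15.6,"dy":5,"dz":1.9,"spin":1.2},{"dx":16.5,"dy":5.25,"dz":1.95,"spin":1.3},{"dx":17,"dy":5.25,"dz":1.95,"spin":1.319},{"dx":17,"dy":5.25,"dz":1.95,"spin":1.319},{"dx":17,"dy":5.25,"dz":1.95,"spin":1.319},{"dx":17,"dy":5.25,"dz":1.95,"spin":1.319}]' 0
python3 - <<'E'
from h import *
o=sensors.get_obs(); M=R.from_euler("xyz",o["tcp_rot"]).as_matrix(); print(M.round(3)); print(o["tool_pos"],o["contact_force"],o["joint_positions"].round(3))
c=capture("wrist"); cv2.imwrite("pics/w2.png",c["frame"])
c=capture("scene"); cv2.imwrite("pics/s2.png",cv2.resize(c["frame"][120:280,200:400],None,fx=4,fy=3.75))
E
```

```text
time: 3.53
tool_pos: [556.3, 8.5, 57.5]
tcp_rot: [1.513, 1.57, -0.055]
contact_force: [0.0, 0.0, -0.2]
grip_width: 0.6
[[ 0.001  1.     0.002]
 [-0.     0.002 -1.   ]
 [-1.     0.001  0.   ]]
[556.3037864    8.47567563  57.5258744 ] [ 0.03483554  0.01748106 -0.16759499] [-0.123  0.585  1.646  0.     0.91  -0.125]
```

View pics/w2.png

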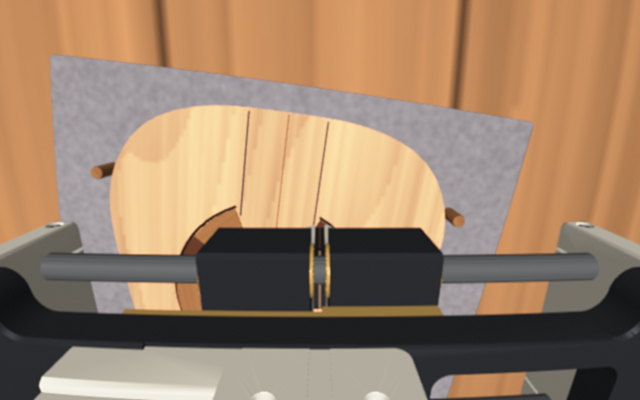

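View pics/s2.png

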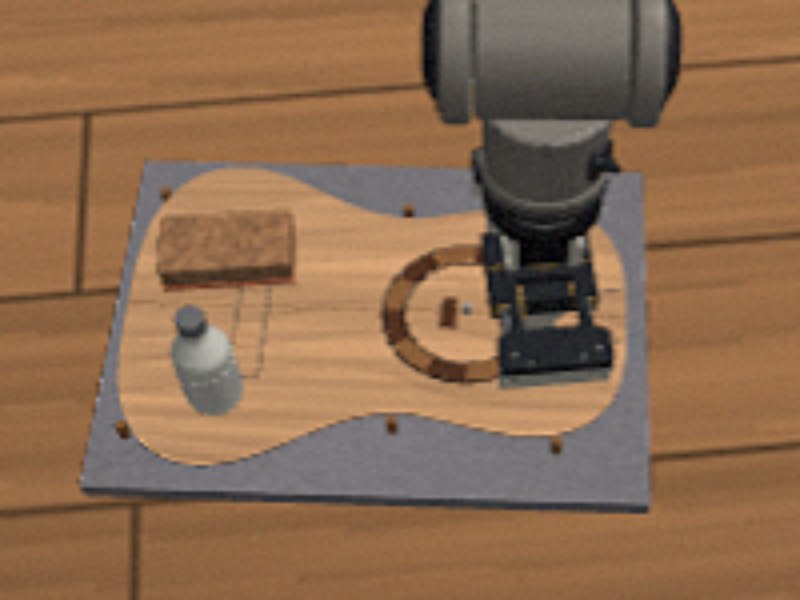

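```bash
python3 -m crank '[{"dx":0.5,"dy":0.1,"dz":0.2,"spin":0},{"dx":1.0,"dy":0.2,"dz":0.37,"spin":0},{"dx":1.4,"dy":0.2,"dz":0.37,"spin":0},{"dx":1.7,"dy":0.2,"dz":0.37,"spin":0},{"dx":1.9,"dy":0.2,"dz":0.37,"spin":0},{"dx":2.0,"dy":0.2,"dz":0.37,"spin":0},{"dx":2.1,"dy":0.2,"dz":0.37,"spin":0},{"dx":2.15,"dy":0.2,"dz":0.37,"spin":0},{"dx":2.2,"dy":0.2,"dz":0.37,"spin":0},{"dx":2.25,"dy":0.2,"dz":0.37,"spin":0},{"dx":2.3,"dy":0.2,"dz":0.37,"spin":0},{"dx":2.35,"dy":0.2,"dz":0.37,"spin":0},{"dx":2.4,"dy":0.2,"dz":0.37,"spin":0},{"dx":2.45,"dy":0.2,"dz":0.37,"spin":0},{"dx":2.45,"dy":0.2,"dz":0.37,"spin":0}]' 0
```

```text
time: 4.88
tool_pos: [558.2, 4.6, 32.4]
tcp_rot: [1.745, 1.57, 0.174]
contact_force: [-0.4, 0.8, 3.9]
grip_width: 0.3
```

```bash
cat > arc.py <<'E'
import sys,numpy as np
a0,a1,n,x0,y0=map(float,sys.argv[1:])
for a in np.linspace(a0,a1,int(n)+1)[1:]:
    x=523.3+55*np.cos(np.radians(a)); y=-37.5+55*np.sin(np.radians(a))
    print("%.0f: dy %.2f dz %.2f"%(a,(x-x0)/10,-(y-y0)/10))
E
python3 arc.py 50 -10 20 558.3 4.7
```

```text
47: dy 0.25 dz 0.20
44: dy 0.46 dz 0.40
41: dy 0.65 dz 0.61
38: dy 0.83 dz 0.83
35: dy 1.01 dz 1.07
32: dy 1.16 dz 1.31
29: dy 1.31 dz 1.55
26: dy 1.44 dz 1.81
23: dy 1.56 dz 2.07
20: dy 1.67 dz 2.34
17: dy 1.76 dz 2.61
14: dy 1.84 dz 2.89
11: dy 1.90 dz 3.17
8: dy 1.95 dz 3.45
5: dy 1.98 dz 3.74
2: dy 2.00 dz 4.03
-1: dy 2.00 dz 4.32
-4: dy 1.99 dz 4.60
-7: dy 1.96 dz 4.89
-10: dy 1.92 dz 5.18
```

```bash
python3 -m crank '[{"dx":0,"dy":0.25,"dz":0.20,"spin":0},{"dx":0,"dy":0.46,"dz":0.40,"spin":0},{"dx":0,"dy":0.65,"dz":0.61,"spin":0},{"dx":0,"dy":0.83,"dz":0.83,"spin":0},{"dx":0,"dy":1.01,"dz":1.07,"spin":0},{"dx":0,"dy":1.16,"dz":1.31,"spin":0},{"dx":0,"dy":1.31,"dz":1.55,"spin":0},{"dx":0,"dy":1.44,"dz":1.81,"spin":0},{"dx":0,"dy":1.56,"dz":2.07,"spin":0},{"dx":0,"dy":1.67,"dz":2.34,"spin":0}]' 0
python3 - <<'E'
from ring import *
o=sensors.get_obs(); print(o["tool_pos"],o["contact_force"])
for n in ["scene","side"]:
    c=capture(n); u,v=proj(c,[523,-37,34])[0].astype(int); cv2.imwrite(f"pics/{n}3.png",cv2.resize(c["frame"][v-50:v+50,u-65:u+65],None,fx=6,fy=6,interpolation=cv2.INTER_CUBIC))
E
```

```text
time: 5.72
tool_pos: [575.0, -19.1, 32.3]
tcp_rot: [1.903, 1.57, 0.332]
contact_force: [-1.5, 2.4, 3.9]
grip_width: 0.2
[575.03744742 -19.07350487  32.26721921] [-1.47951851  2.3906945   3.85917317]
```

View pics/side3.png

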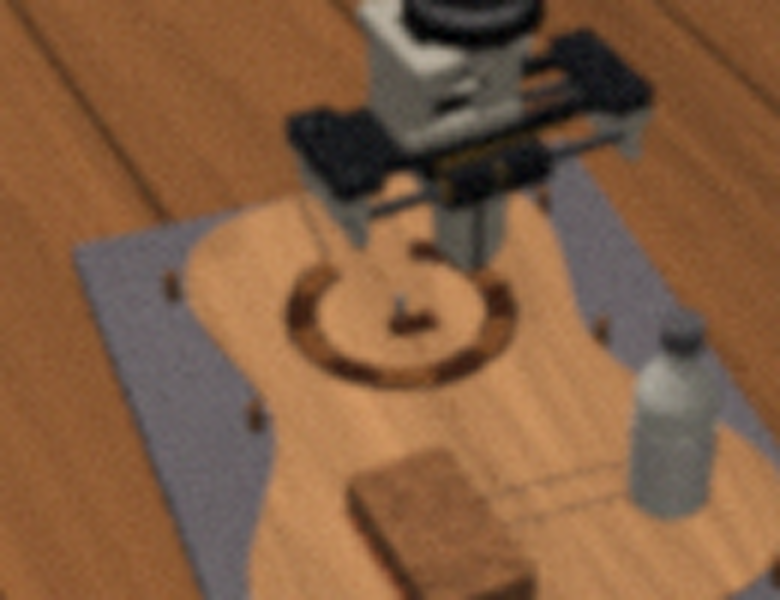

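View pics/scene3.png

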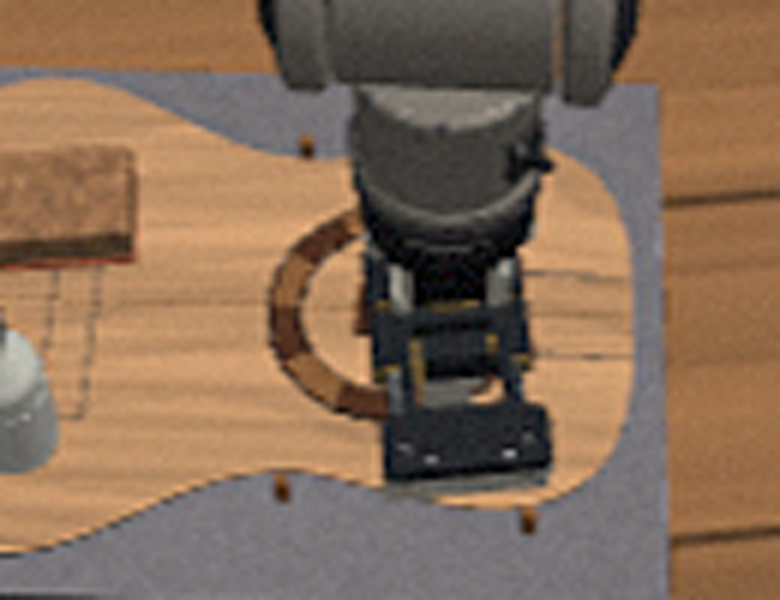

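```bash
python3 arc.py 20 -40 20 575.0 -18.7; echo;  python3 arc.py -40 -100 20 565.4 -72.9
```

```text
17: dy 0.09 dz 0.27
14: dy 0.17 dz 0.55
11: dy 0.23 dz 0.83
8: dy 0.28 dz 1.11
5: dy 0.31 dz 1.40
2: dy 0.33 dz 1.69
-1: dy 0.33 dz 1.98
-4: dy 0.32 dz 2.26
-7: dy 0.29 dz 2.55
-10: dy 0.25 dz 2.84
-13: dy 0.19 dz 3.12
-16: dy 0.12 dz 3.40
-19: dy 0.03 dz 3.67
-22: dy -0.07 dz 3.94
-25: dy -0.19 dz 4.20
-28: dy -0.31 dz 4.46
-31: dy -0.46 dz 4.71
-34: dy -0.61 dz 4.96
-37: dy -0.78 dz 5.19
-40: dy -0.96 dz 5.42

-43: dy -0.19 dz 0.21
-46: dy -0.39 dz 0.42
-49: dy -0.60 dz 0.61
-52: dy -0.82 dz 0.79
-55: dy -1.06 dz 0.97
-58: dy -1.30 dz 1.12
-61: dy -1.54 dz 1.27
-64: dy -1.80 dz 1.40
-67: dy -2.06 dz 1.52
-70: dy -2.33 dz 1.63
-73: dy -2.60 dz 1.72
-76: dy -2.88 dz 1.80
-79: dy -3.16 dz 1.86
-82: dy -3.44 dz 1.91
-85: dy -3.73 dz 1.94
-88: dy -4.02 dz 1.96
-91: dy -4.31 dz 1.96
-94: dy -4.59 dz 1.95
-97: dy -4.88 dz 1.92
-100: dy -5.17 dz 1.88
```

```bash
python3 -m crank '[{"dx":0,"dy":0.09,"dz":0.27,"spin":0},{"dx":0,"dy":0.17,"dz":0.55,"spin":0},{"dx":0,"dy":0.23,"dz":0.83,"spin":0},{"dx":0,"dy":0.28,"dz":1.11,"spin":0},{"dx":0,"dy":0.31,"dz":1.40,"spin":0},{"dx":0,"dy":0.33,"dz":1.69,"spin":0},{"dx":0,"dy":0.33,"dz":1.98,"spin":0},{"dx":0,"dy":0.32,"dz":2.26,"spin":0},{"dx":0,"dy":0.29,"dz":2.55,"spin":0},{"dx":0,"dy":0.25,"dz":2.84,"spin":0},{"dx":0,"dy":0.19,"dz":3.12,"spin":0},{"dx":0,"dy":0.12,"dz":3.40,"spin":0},{"dx":0,"dy":0.03,"dz":3.67,"spin":0},{"dx":0,"dy":-0.07,"dz":3.94,"spin":0},{"dx":0,"dy":-0.19,"dz":4.20,"spin":0},{"dx":0,"dy":-0.31,"dz":4.46,"spin":0},{"dx":0,"dy":-0.46,"dz":4.71,"spin":0},{"dx":0,"dy":-0.61,"dz":4.96,"spin":0},{"dx":0,"dy":-0.78,"dz":5.19,"spin":0},{"dx":0,"dy":-0.96,"dz":5.42,"spin":0}]' 0
```

```text
time: 7.48
tool_pos: [565.2, -73.4, 32.3]
tcp_rot: [1.424, 1.57, -0.146]
contact_force: [3.0, 2.4, 4.9]
grip_width: 0.3
```

```bash
python3 -m crank '[{"dx":0,"dy":-0.19,"dz":0.21,"spin":0},{"dx":0,"dy":-0.39,"dz":0.42,"spin":0},{"dx":0,"dy":-0.60,"dz":0.61,"spin":0},{"dx":0,"dy":-0.82,"dz":0.79,"spin":0},{"dx":0,"dy":-1.06,"dz":0.97,"spin":0},{"dx":0,"dy":-1.30,"dz":1.12,"spin":0},{"dx":0,"dy":-1.54,"dz":1.27,"spin":0},{"dx":0,"dy":-1.80,"dz":1.40,"spin":0},{"dx":0,"dy":-2.06,"dz":1.52,"spin":0},{"dx":0,"dy":-2.33,"dz":1.63,"spin":0},{"dx":0,"dy":-2.60,"dz":1.72,"spin":0},{"dx":0,"dy":-2.88,"dz":1.80,"spin":0},{"dx":0,"dy":-3.16,"dz":1.86,"spin":0},{"dx":0,"dy":-3.44,"dz":1.91,"spin":0},{"dx":0,"dy":-3.73,"dz":1.94,"spin":0},{"dx":0,"dy":-4.02,"dz":1.96,"spin":0},{"dx":0,"dy":-4.31,"dz":1.96,"spin":0},{"dx":0,"dy":-4.59,"dz":1.95,"spin":0},{"dx":0,"dy":-4.88,"dz":1.92,"spin":0},{"dx":0,"dy":-5.17,"dz":1.88,"spin":0}]' 0
python3 arc.py -100 -160 20 513.7 -91.7;echo; python3 arc.py -160 -220 20 471.6 -56.3
python3 - <<'E'
from h import *
c=capture("side");u,v=proj(c,[523,-37,34])[0].astype(int); cv2.imwrite("pics/side4.png",cv2.resize(c["frame"][v-50:v+50,u-65:u+65],None,fx=6,fy=6,interpolation=cv2.INTER_CUBIC))
E
```

```text
time: 9.15
tool_pos: [513.2, -91.9, 32.2]
tcp_rot: [1.002, 1.571, -0.569]
contact_force: [4.1, -0.4, 4.4]
grip_width: 0.5
-103: dy -0.28 dz -0.06
-106: dy -0.56 dz -0.13
-109: dy -0.83 dz -0.22
-112: dy -1.10 dz -0.32
-115: dy -1.36 dz -0.44
-118: dy -1.62 dz -0.56
-121: dy -1.87 dz -0.71
-124: dy -2.12 dz -0.86
-127: dy -2.35 dz -1.03
-130: dy -2.58 dz -1.21
-133: dy -2.79 dz -1.40
-136: dy -3.00 dz -1.60
-139: dy -3.19 dz -1.81
-142: dy -3.37 dz -2.03
-145: dy -3.55 dz -2.27
-148: dy -3.70 dz -2.51
-151: dy -3.85 dz -2.75
-154: dy -3.98 dz -3.01
-157: dy -4.10 dz -3.27
-160: dy -4.21 dz -3.54

-163: dy -0.09 dz -0.27
-166: dy -0.17 dz -0.55
-169: dy -0.23 dz -0.83
-172: dy -0.28 dz -1.11
-175: dy -0.31 dz -1.40
-178: dy -0.33 dz -1.69
-181: dy -0.33 dz -1.98
-184: dy -0.32 dz -2.26
-187: dy -0.29 dz -2.55
-190: dy -0.25 dz -2.84
-193: dy -0.19 dz -3.12
-196: dy -0.12 dz -3.40
-199: dy -0.03 dz -3.67
-202: dy 0.07 dz -3.94
-205: dy 0.19 dz -4.20
-208: dy 0.31 dz -4.46
-211: dy 0.46 dz -4.71
-214: dy 0.61 dz -4.96
-217: dy 0.78 dz -5.19
-220: dy 0.96 dz -5.42
```

View pics/side4.png

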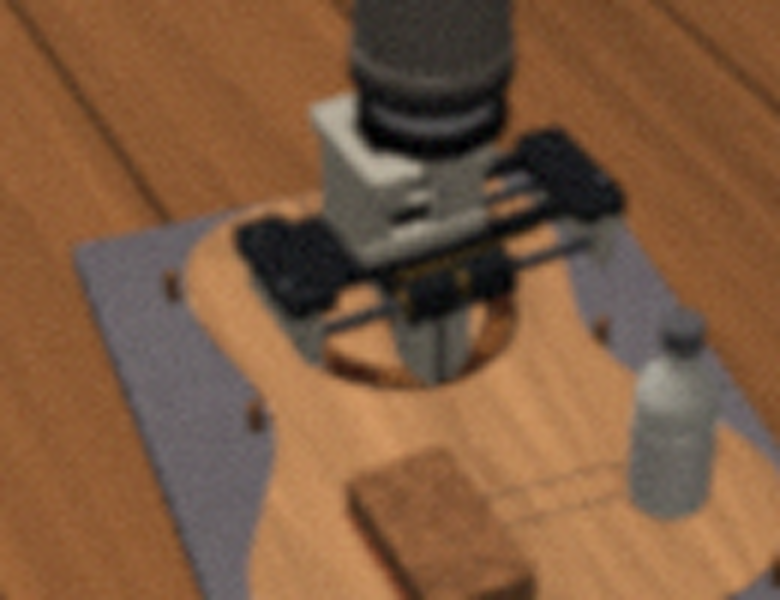

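The side view shows the fingertips on the ring's wide-end arc near (435,380); bottle and block are untouched. Continuing.

```bash
python3 -m crank '[{"dx":0,"dy":-0.28,"dz":-0.06,"spin":0},{"dx":0,"dy":-0.56,"dz":-0.13,"spin":0},{"dx":0,"dy":-0.83,"dz":-0.22,"spin":0},{"dx":0,"dy":-1.10,"dz":-0.32,"spin":0},{"dx":0,"dy":-1.36,"dz":-0.44,"spin":0},{"dx":0,"dy":-1.62,"dz":-0.56,"spin":0},{"dx":0,"dy":-1.87,"dz":-0.71,"spin":0},{"dx":0,"dy":-2.12,"dz":-0.86,"spin":0},{"dx":0,"dy":-2.35,"dz":-1.03,"spin":0},{"dx":0,"dy":-2.58,"dz":-1.21,"spin":0},{"dx":0,"dy":-2.79,"dz":-1.40,"spin":0},{"dx":0,"dy":-3.00,"dz":-1.60,"spin":0},{"dx":0,"dy":-3.19,"dz":-1.81,"spin":0},{"dx":0,"dy":-3.37,"dz":-2.03,"spin":0},{"dx":0,"dy":-3.55,"dz":-2.27,"spin":0},{"dx":0,"dy":-3.70,"dz":-2.51,"spin":0},{"dx":0,"dy":-3.85,"dz":-2.75,"spin":0},{"dx":0,"dy":-3.98,"dz":-3.01,"spin":0},{"dx":0,"dy":-4.10,"dz":-3.27,"spin":0},{"dx":0,"dy":-4.21,"dz":-3.54,"spin":0}]' 0
```

```text
time: 10.87
tool_pos: [471.1, -56.2, 32.2]
tcp_rot: [-1.933, 1.57, 2.78]
contact_force: [1.5, -2.8, 4.8]
grip_width: 0.4
```

```bash
python3 -m crank '[{"dx":0,"dy":-0.09,"dz":-0.27,"spin":0},{"dx":0,"dy":-0.17,"dz":-0.55,"spin":0},{"dx":0,"dy":-0.23,"dz":-0.83,"spin":0},{"dx":0,"dy":-0.28,"dz":-1.11,"spin":0},{"dx":0,"dy":-0.31,"dz":-1.40,"spin":0},{"dx":0,"dy":-0.33,"dz":-1.69,"spin":0},{"dx":0,"dy":-0.33,"dz":-1.98,"spin":0},{"dx":0,"dy":-0.32,"dz":-2.26,"spin":0},{"dx":0,"dy":-0.29,"dz":-2.55,"spin":0},{"dx":0,"dy":-0.25,"dz":-2.84,"spin":0},{"dx":0,"dy":-0.19,"dz":-3.12,"spin":0},{"dx":0,"dy":-0.12,"dz":-3.40,"spin":0},{"dx":0,"dy":-0.03,"dz":-3.67,"spin":0},{"dx":0,"dy":0.07,"dz":-3.94,"spin":0},{"dx":0,"dy":0.19,"dz":-4.20,"spin":0},{"dx":0,"dy":0.31,"dz":-4.46,"spin":0},{"dx":0,"dy":0.46,"dz":-4.71,"spin":0},{"dx":0,"dy":0.61,"dz":-4.96,"spin":0},{"dx":0,"dy":0.78,"dz":-5.19,"spin":0},{"dx":0,"dy":0.96,"dz":-5.42,"spin":0}]' 0
python3 arc.py -220 -247 9 481.2 -2.1
```

```text
time: 12.53
tool_pos: [480.9, -1.9, 32.1]
tcp_rot: [-1.961, 1.57, 2.752]
contact_force: [-2.4, -2.5, 4.4]
grip_width: 0.4
-223: dy 0.19 dz -0.21
-226: dy 0.39 dz -0.42
-229: dy 0.60 dz -0.61
-232: dy 0.82 dz -0.79
-235: dy 1.06 dz -0.97
-238: dy 1.30 dz -1.12
-241: dy 1.54 dz -1.27
-244: dy 1.80 dz -1.40
-247: dy 2.06 dz -1.52
```

```bash
python3 -m crank '[{"dx":0,"dy":0.19,"dz":-0.21,"spin":0},{"dx":0,"dy":0.39,"dz":-0.42,"spin":0},{"dx":0,"dy":0.60,"dz":-0.61,"spin":0},{"dx":0,"dy":0.82,"dz":-0.79,"spin":0},{"dx":0,"dy":1.06,"dz":-0.97,"spin":0},{"dx":0,"dy":1.30,"dz":-1.12,"spin":0},{"dx":0,"dy":1.54,"dz":-1.27,"spin":0},{"dx":0,"dy":1.80,"dz":-1.40,"spin":0},{"dx":0,"dy":2.06,"dz":-1.52,"spin":0},{"dx":0,"dy":2.06,"dz":-1.52,"spin":0},{"dx":0,"dy":2.06,"dz":-1.52,"spin":0}]' 0
python3 - <<'E'
from h import *
for n in ["scene","side"]:
    c=capture(n); u,v=proj(c,[523,-37,34])[0].astype(int); cv2.imwrite(f"pics/{n}5.png",cv2.resize(c["frame"][v-50:v+50,u-65:u+65],None,fx=6,fy=6,interpolation=cv2.INTER_CUBIC))
E
```

```text
time: 13.45
tool_pos: [502.2, 13.3, 32.3]
tcp_rot: [1.959, 1.569, 0.388]
contact_force: [-0.5, 1.7, 4.5]
grip_width: 0.5
```

View pics/side5.png

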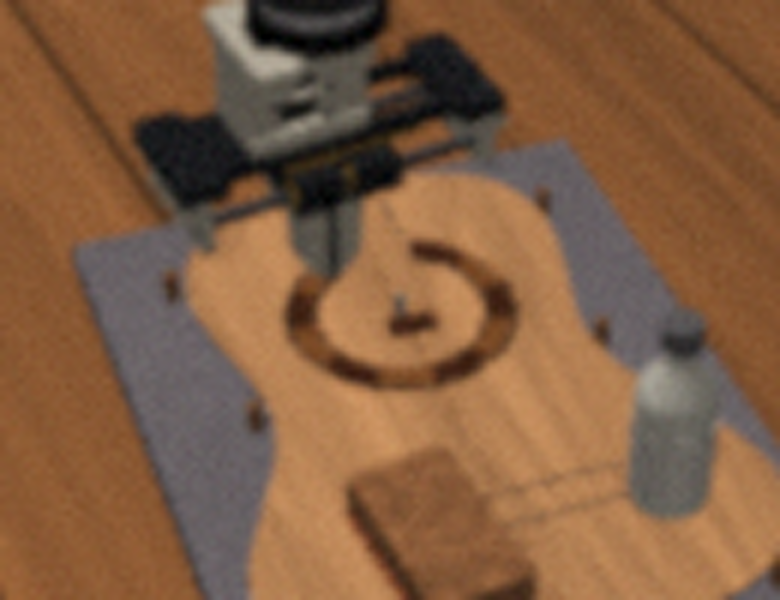

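The fingers stand at the end of the last tile, around (330,275), and nothing has moved. Next I lift the hand clear.

```bash
python3 -m crank '[{"dx":-0.2,"dy":0,"dz":0,"spin":0},{"dx":-0.6,"dy":0,"dz":0,"spin":0},{"dx":-1.2,"dy":0,"dz":0,"spin":0},{"dx":-2.2,"dy":0,"dz":0,"spin":0},{"dx":-3.6,"dy":0,"dz":0,"spin":0},{"dx":-5.2,"dy":0,"dz":0,"spin":0},{"dx":-7,"dy":0,"dz":0,"spin":0},{"dx":-9,"dy":0,"dz":0,"spin":0},{"dx":-11,"dy":0,"dz":0,"spin":0},{"dx":-12.5,"dy":0,"dz":0,"spin":0},{"dx":-13.5,"dy":0,"dz":0,"spin":0},{"dx":-14,"dy":0,"dz":0,"spin":0},{"dx":-14,"dy":0,"dz":0,"spin":0},{"dx":-14,"dy":0,"dz":0,"spin":0},{"dx":-14,"dy":0,"dz":0,"spin":0},{"dx":-14,"dy":0,"dz":0,"spin":0}]' 0
python3 - <<'E'
from ring import *
d=capture("side"); fit(d,[524,-38],None,"fd2"); cv2.imwrite("pics/s6.png",d["frame"])
a=cv2.imread("pics/side0.png"); df=cv2.absdiff(a,d["frame"]).max(2)[175:330,255:]; print("changed px in board/bench area",(df>70).sum(), np.argwhere(df>70)[:5])
E
```

```text
time: 14.88
tool_pos: [501.1, 13.0, 171.5]
tcp_rot: [-1.719, 1.569, 2.993]
contact_force: [-0.6, 0.2, 0.4]
grip_width: 0.4
fd2 centre [523.3 -39.6] R 63.8 157 gap 59.0 106.0 mid 82.5
changed px in board/bench area 0 []
```

View pics/s6.png

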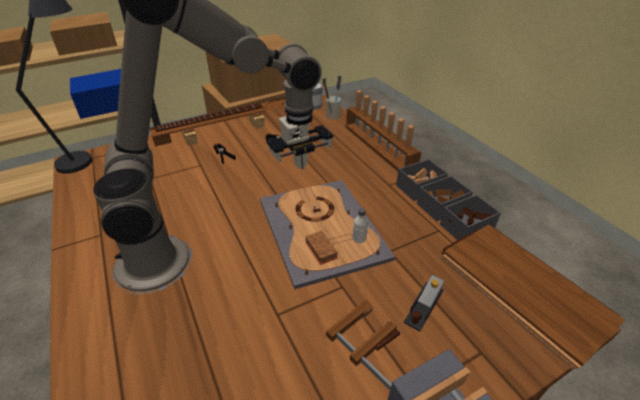

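The side view shows the hand clear above the neck end, with the board (ring near (316,208)) and the loose things where they were. I'm handing in.

```bash
python3 -c "
from plant import bot
print(bot.close_job())"
```

```text
the job is handed in; nothing more can be done
None
```

I ran the closed fingertips clockwise round the ring in one continuous sweep, from tile 1 to tile 10, then lifted 14 cm clear and handed in at about 15 s.

- **Path:** at each check the fingertips were within about 0.5 mm of the ring's 55 mm mid-line. I covered about 50° to −247° of the ring's measured 57° to −253°, so the fingertips started and stopped on the end tiles.
- **Force:** at each stop the vertical force was 3.9 to 4.9 N. With drag from friction the total was up to about 6 N, well under 15 N. I only read force at the end of each move, so there is no per-tile force reading.
- **After the lift:** the force was back to sensor noise. The ring fitted within 0.5 mm of its earlier place in the side camera. That camera also showed no changed pixels over the board and the bench around it, compared with the start.
- **Disagreements:** the three cameras differed by up to about 2.6 mm on the ring's centre, so I used a middle value. The fitted outer radius also came out 1.5 to 2.4 mm too large. The tile is 14 mm wide, so neither mattered.
- **Not checked:** part of the bench, including at least one spring clamp, lay outside the area compared; the hand crossed the bench only at height.

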